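# Count, dial open and present a combination padlock

## Robot

A 6-joint arm with a two-finger parallel gripper is mounted at the origin on a cart in front of the work surface, level with it; the furniture and walls round the work are solid. World frame = base frame: x ahead of the robot, y to its left, z up, the work surface at z = 0. Lengths are in m, angles in degrees, forces in N, time in s.
With the tool pointing down it reaches from about 0.25 to 0.725 m from the base axis. Payload 9.7 kg.
Tool frame: the origin (TCP) lies at the very end of the fingers, on their centre line; the grasp point (between the pads) lies 19 mm behind it (bot.hold_point_z is the distance from the TCP to the grasp point, in m); z points along the fingers, y is the line along which they close (so a half turn about z gives the same grasp; the last joint's range is limited). The gripper opens to 85 mm and grips with 20 to 120 N. Pads are 22 mm wide; open, the fingers measure 114 mm over their backs; the gripper's body (76 mm by 85 mm) begins 54 mm behind the grasp point. The pads swing forward as they close: fully open they stand 13 mm farther back than shut.
Start: joints at [0, 4.979, 10.078, 95.1, 0, 90], TCP at [0.55, -0, 0.231] pointing down, gripper open.
Joint ranges: [-179.16, 179.16], [-48.56, 103.87], [-65.8, 70.77], [-126.05, 130.52], [-82.76, 87.17], [-180, 180]. Speed limits (degrees/s): [127.2, 127.2, 147.25, 180, 180, 180].

## Interface

Orientations are given as [roll, pitch, yaw] about the fixed x, y, z axes, in that order (R = Rz(yaw) Ry(pitch) Rx(roll)).
In Python, from workcell import bot gives the robot as it stands.
- The arm moves only by the tool play_rows, never from a script. Its argument "targets" is a list of rows, each an object with "grip": the closure in counts, from 0 (fully open) to 255 (shut); "linear": the shift along the world's x, y, z in cm, a list of three; "delta_rot": the turn, a rotation vector about the world's x, y, z in rad, a list of three. A call has 1 to 10 rows; each row is the pose to reach, as a shift and turn from the pose commanded when the call began; what a row does not reach only later rows make up. A row lasts 1/10 s, in which the tool goes at most 50 mm and 8.59 degrees, less where a joint would pass 70% of its speed; a pose out of reach is approached as far as the arm can. A call with a gripper value outside its range is refused whole. The fingers move at their own pace and stop on an object; "force" is the grip in N (left out, the last holds). Time passes only in rows, so rows that repeat a pose let the fingers close. It gives the time, the measured TCP pose, the force, the opening and the grip force at its end, in the units of the state.
- bot.get_obs(): the state, without advancing time (a new reading comes with each control period).
- bot.camera(name): name is "scene" or "side" or "wrist"; returns a dict with "color" (400x640x3 uint8, red, green, blue), "range_z" (400x640 float32, m along the optical axis (not along the pixel's ray), 0 where there is no reading), "fov_y" (degrees; the focal length in pixels is half the picture's height over the tangent of half this angle, whatever the lens; pixels are square), "cx", "cy" (the principal point, pixels), "world_to_cam" (4x4, takes a point from world to camera coordinates). Camera axes: x right, y up, looking along -z (the intrinsics and any distortion apply to the point x, -y, -z); pixel columns grow to the right and rows downward; lengths in m; the calibration is good to about 2 mm. A picture is of the moment at which its call begins.
- bot.job_done(): hands the job in; it is judged then, once.
Trained networks look in a picture, given as the dict that the camera call returned (one of the last four; its "shot" number tells which), for a name from the list of things; names that differ only in an ending like _2 or _b are one class to them, and where a whole thing is asked for, a point or a joint stands for the part that bears it (a point fixed in the world has none). Each returns a list of dicts, best first, with "conf" (0 to 1); they miss things now and then, are a little off and sometimes report something else, mostly with a low value. They report only what shows in the picture. A call takes as long as a camera call.
- bot.search_frame(picture, target): "box" ([left, top, right, bottom] in pixels, round what is visible of it).
- bot.trace(picture, target): "pixels" (400x640 bool, what is visible of it) and "box" ([left, top, right, bottom] in pixels, round what is visible of it).
- bot.pinpoint(picture, target): "pixel" ([column, row] in pixels: a listed point, or the origin of a listed thing).
The state is a dict: "time": time; "q": joint angles; "qd": joint speeds; "joint_efforts": joint torques, N m; "ee_pos": TCP position; "tcp_rot": TCP orientation; "wrist_force": force on the tool from outside, world axes, zero at the start; "torque": the same for the moment, N m; "opening": finger opening in m; "grasp_force": force on a finger pad.
Only numpy, scipy, OpenCV 4.12 (cv2) and the standard library are available. Lean on these libraries where they do the work, as an engineer would, in place of code of your own. Each camera call takes 0.05 s, during which the arm holds its last target. There are 200 camera calls.

## Task

Test the blue combination padlock that lies in the cradle: first count the test on the tally counter by swinging its red-topped lever all the way to its stop and letting it spring back. Then turn the padlock's black dial clockwise, click by click, until its white pointer clicks in at the red mark, and pull the shackle fully open while the lock still lies in the cradle. Finally lift the open lock out and finish while still holding it still in the gripper, at least 15 cm above the bench; leave the other things on the bench where they are.

Things in the scene. Friction and masses are not known exactly. Their poses are not given: they have to be found in the camera images.
- counter: grey tally counter fixed to the bench, 70 x 84 x 40 mm on a 100 x 104 x 5 mm foot plate. Origin: under the lever's pivot axis, at bench level; its x axis points away from the window side with the blank white number wheels (that side faces the robot), y to the left seen from the robot, z up
- lever (a joint): flat steel arm on the counter, hinged about the vertical through the counter's origin, with an upright round red post (12 mm thick, 46 to 80 mm above the bench) 55 mm out. 0 = rest, post at (-0.047, +0.029) m in the counter's frame; grows as the post swings right (counter-clockwise from above) to the stop at 1.1, at (-0.047, -0.029). Sprung back: 0.7 N at the post at rest, 2.7 N at the stop
- lever_post (a point): point on the axis of the red lever post, 66 mm above the bench, 14 mm below the post's top; moves with the lever
- cradle: aluminium cradle fixed to the bench, foot 86 x 112 x 6 mm. Origin: centre, at bench level. Pocket floor 30 mm above the bench, 66 x 76 mm (3 mm play for the lock on each side); walls up to 45 mm on three sides. On its -x side two corner posts (30 mm and more from the middle, up to 45 mm) stop the lock from sliding out and leave the shackle free
- lock: blue combination padlock (0.41 kg in all), lying on its back in the cradle, dial up. Body 60 (x) x 70 (y) x 28 (z) mm. Origin: centre of its underside, 30 mm above the bench at the start; x points from the shackle to the far end, z up through the dial. The red index mark is on its top face at the -x edge, in the middle
- dial (a joint): black dial on the lock's top, axis along the lock's z. 0 = white pointer at the red mark (towards the shackle), the only place where the shackle comes free (within 0.1 rad); grows counter-clockwise seen from above; starts at 0.5 to 1.6, runs from -0.35 to 2.0. Clicks into a notch every 0.349 rad (20 degrees), 0 being one, and snaps to the nearest when let go; about 0.1 N m carries it over a click
- dial_grip (a point): point on the dial's axis, 52.5 mm above the lock's underside: where to grip the dial's upright bar, 14 mm thick, 42 mm long, reaching from 34 to 61 mm above the underside; the bar's long side runs along the pointer. Below it a disc of 24 mm radius, top 34.5 mm above the underside
- dial_pointer (a point): top of the white-marked end of the dial's bar, 21 mm from the dial's axis
- shackle (a joint): shackle travel in m: 0 = shut, 0.014 = fully open, its stop. It is pulled straight out along the lock's -x; friction about 2.5 N, stays where it is left; locked (1.5 to 2 mm of play) unless the dial is at 0
- shackle_bar (a point): middle of the shackle's cross bar, 14 mm above the lock's underside (44 mm above the bench), 92 mm (shut) from the lock's centre on its -x side. The shackle is a U of 9 mm round steel, 35 mm wide and 57 mm long inside; the bar runs along the lock's y, straight over its middle 26 mm, and can be pinched from above. Held by it, the lock may swing down and hang
- euro_cylinder: bystander: brass profile cylinder lying on the bench, 60 x 34 x 17 mm, origin centre of its underside
- small_driver: bystander: small black screwdriver, 17 x 126 x 20 mm, origin at its underside
- brass_padlock: bystander: brass-coloured keyed padlock standing upright, 16 x 45 x 67 mm, origin centre of its underside
- tin: bystander: round tin with green lid, 65 mm wide, 34 mm high, origin centre of its underside

How it is judged:
By the outcome, as a careful person would: the job done as asked, in the order asked, and still so for the second after the job is handed in, while the arm keeps its last pose, push and grip.
It also fails if it takes over 58 s, if anything falls off the work surface, if the arm or the gripper's body presses on something with over 40 N, if the wrist force passes 120 N, or if a joint passes its speed limit or range.

## Working session

There is one attempt and no reset: what is moved stays moved. The work goes in short steps, Python scripts to look and compute and a tool call to move; the robot and the scene stay as the last step left them, time stands still between calls to the robot, and variables do not carry over. Pictures are saved under pics/ and viewed, at most 11 in all, crops included, and the job is handed in when it is done.

Besides the shell and the picture viewer there is one more tool, called after ">>>" as name([rows], argument=value, ...), one row to a line, values as JSON. play_rows: Moves the arm, as the interface text tells. Its arguments: {"type":"object","properties":{"targets":{"type":"array","items":{"type":"object","properties":{"grip":{"type":"number"},"linear":{"type":"array","items":{"type":"number"}},"delta_rot":{"type":"array","items":{"type":"number"}}}}},"force":{"type":"number"}},"required":["targets"]}

```bash
mkdir -p pics
cat > h.py <<'E'
import numpy as np, cv2
from workcell import bot
def P(c,px,z=None):
    """pixel->world; on plane z if given, else by depth"""
    f=200/np.tan(np.radians(c["fov_y"])/2); u,v=px
    d=np.array([(u-c["cx"])/f,-(v-c["cy"])/f,-1.])
    T=np.linalg.inv(c["world_to_cam"]); o=T[:3,3]; r=T[:3,:3]@d
    if z is None: s=c["range_z"][int(round(v)),int(round(u))]
    else: s=(z-o[2])/r[2]
    return o+s*r
def find(c,n,z=None):
    r=bot.pinpoint(c,n)
    return [(round(x["conf"],2),np.round(x["pixel"],1),np.round(P(c,x["pixel"],z),4)) for x in r[:2]]
def save(c,n): cv2.imwrite("pics/%s.png"%n,c["color"][:,:,::-1])
E
python3 - <<'E'
from h import *
print(bot.get_obs())
for n in("scene","side"):
    c=bot.camera(n); save(c,n+"0"); print(n,{k:c[k] for k in("fov_y","cx","cy")}, np.linalg.inv(c["world_to_cam"])[:3,3], [k for k in c])
    for t,z in(("counter",0),("lever_post",.066),("cradle",0),("lock",.03),("dial_grip",.0825),("dial_pointer",.091),("shackle_bar",.044),("euro_cylinder",0),("small_driver",0),("brass_padlock",0),("tin",0)):
        print(t,find(c,t,z))
E
```

```text
{'time': 0.0, 'q': array([-1.42113111e-03,  5.01050311e+00,  1.00345638e+01,  9.50997861e+01,
        3.13114652e-04,  9.00005106e+01]), 'qd': array([-0.00149213,  0.04663366,  0.0540198 ,  0.01111526, -0.06651358,
       -0.11166552]), 'joint_efforts': array([ 7.68234549e-04, -5.20392072e+01,  4.64802504e+01,  1.63646933e-02,
        2.23589603e-05, -6.77332673e-05]), 'ee_pos': array([ 5.49768807e-01, -1.20786537e-05,  2.30589783e-01]), 'tcp_rot': array([-1.79924275e+02, -3.12439555e-04,  8.99980679e+01]), 'wrist_force': array([-0.04658324, -0.18541939,  0.07206762]), 'torque': array([0.00637609, 0.00929029, 0.0234183 ]), 'grasp_force': 0.0, 'opening': 0.0854776958136736}
scene {'fov_y': 46.863870957339806, 'cx': 318.84412461593996, 'cy': 197.0243432343502} [ 0.10468775 -0.34181156  0.78982651] ['color', 'range_z', 'fov_y', 'cx', 'cy', 'world_to_cam', 'shot']
counter [(0.67, array([320.8, 249.7]), array([0.4784, 0.0656, 0.    ])), (0.43, array([329.8, 310.6]), array([ 0.3965, -0.0475,  0.    ]))]
lever_post [(0.76, array([292.3, 239.4]), array([0.4233, 0.087 , 0.066 ])), (0.61, arra
[... 1326 characters left out ...]
2908, 0.    ]))]
lock [(0.75, array([275.8, 199.9]), array([0.4631, 0.2903, 0.03  ])), (0.35, array([328.5, 324.5]), array([ 0.421 , -0.1457,  0.03  ]))]
dial_grip [(0.6, array([277.3, 179.2]), array([0.4734, 0.2981, 0.0825])), (0.23, array([260. , 268.2]), array([ 0.3441, -0.0271,  0.0825]))]
dial_pointer [(0.64, array([248.1, 207.1]), array([0.3719, 0.1756, 0.091 ])), (0.53, array([281.6, 175.8]), array([0.4842, 0.295 , 0.091 ]))]
shackle_bar [(0.79, array([248.3, 208.1]), array([0.3855, 0.2537, 0.044 ]))]
euro_cylinder [(0.86, array([299.6, 301.8]), array([ 0.4052, -0.0473,  0.    ]))]
small_driver []
brass_padlock [(0.95, array([326.6, 326.2]), array([ 0.4275, -0.1213,  0.    ]))]
tin []
```

View pics/scene0.png

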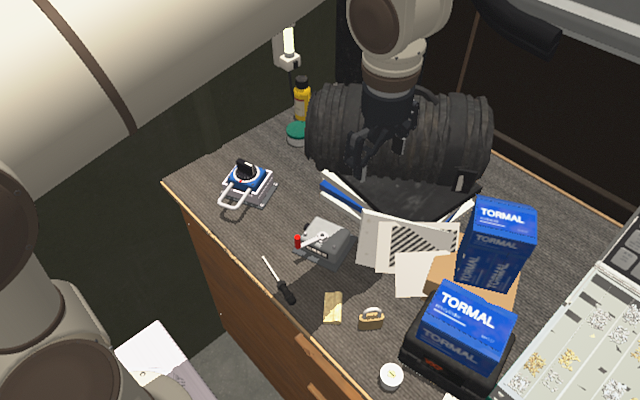

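View pics/side0.png

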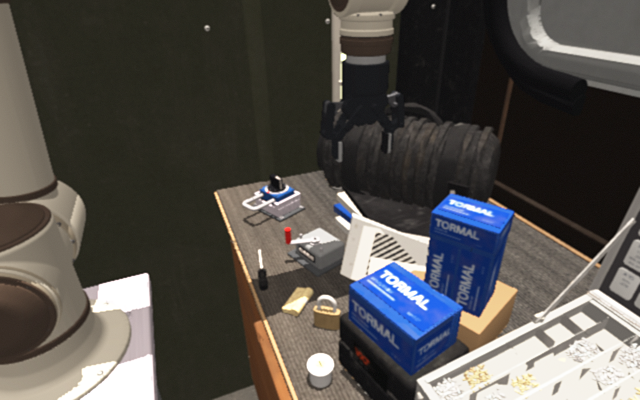

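>>> play_rows([
  {"grip": 0, "linear": [-4, 4, 1.5], "delta_rot": [0, 0, 0]},
  {"grip": 0, "linear": [-8, 8, 3], "delta_rot": [0, 0, 0]},
  {"grip": 0, "linear": [-12, 14, 5], "delta_rot": [0, 0, 0]},
  {"grip": 0, "linear": [-12, 14, 5], "delta_rot": [0, 0, 0]},
  {"grip": 0, "linear": [-12, 14, 5], "delta_rot": [0, 0, 0]},
  {"grip": 0, "linear": [-12, 14, 5], "delta_rot": [0, 0, 0]},
])

```text
time: 1.8
ee_pos: [0.4299, 0.1406, 0.2817]
tcp_rot: [179.9, -0.0, 90.1]
wrist_force: [-0.1, 0.1, -1.4]
opening: 0.0858
grasp_force: 0.0
```

Run:
```python
from h import *
c=bot.camera("wrist"); save(c,"w1"); print(np.linalg.inv(c["world_to_cam"]).round(3),c["fov_y"],bot.get_obs()["ee_pos"],bot.get_obs()["time"])
for t,z in(("counter",0),("lever_post",.066),("cradle",0),("lock",.03),("dial_grip",.0825),("dial_pointer",.091),("shackle_bar",.044),("small_driver",0)):
    print(t,find(c,t,z))
```

```text
[[ 1.    -0.002 -0.002  0.43 ]
 [ 0.003  0.963  0.27   0.209]
 [ 0.001 -0.27   0.963  0.426]
 [ 0.     0.     0.     1.   ]] 62.04627640862039 [0.43019858 0.13991434 0.28115154] 1.85
counter [(0.61, array([362.2, 217.9]), array([0.4827, 0.0636, 0.    ]))]
lever_post [(0.7, array([321.5, 223.7]), array([0.428, 0.079, 0.066]))]
cradle [(0.36, array([368.5,   3.9]), array([0.4812, 0.3213, 0.    ]))]
lock [(0.67, array([361. ,  17.2]), array([0.47  , 0.3007, 0.03  ]))]
dial_grip [(0.76, array([367.5,   2.3]), array([0.4702, 0.3008, 0.0825]))]
dial_pointer [(0.93, array([376.4,  23. ]), array([0.478 , 0.2818, 0.091 ]))]
shackle_bar [(0.94, array([284.6,  55. ]), array([0.3886, 0.261 , 0.044 ]))]
small_driver [(0.68, array([274.4, 214.6]), array([0.3643, 0.068 , 0.    ]))]
```

View pics/w1.png

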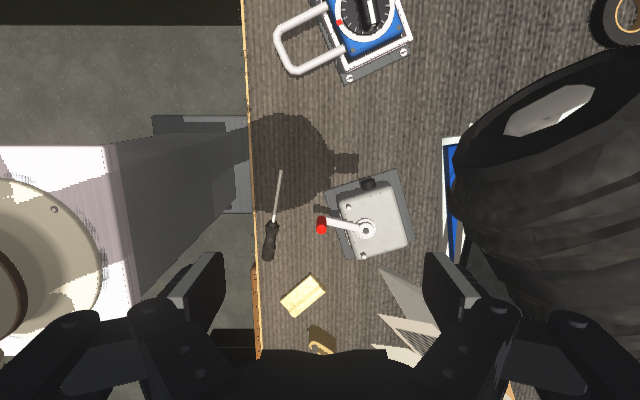

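Run:
```python
from h import *
c=bot.camera("wrist")
for n,p in dict(piv=(367,230),posttop=(321,220),postbot=(322,231),knob=(368,183),edgeT=(338,193),edgeB=(350,257),plateTL=(328,192),plateBL=(346,262),body=(385,215)).items(): print(n,P(c,p).round(4))
r=bot.trace(c,"lever")[0]; m=r["pixels"]; print(r["conf"],r["box"])
hs=cv2.cvtColor(c["color"],cv2.COLOR_RGB2HSV); red=m&((hs[...,0]<8)|(hs[...,0]>172))&(hs[...,1]>150)&(hs[...,2]>80)
v,u=np.nonzero(red); Q=np.array([P(c,(a,b)) for a,b in zip(u,v)]); print(len(u),Q.min(0),Q.max(0)); T=Q[Q[:,2]>.077]; print(len(T),T.mean(0))
# body top mask: z 36..44 near counter
vv,uu=np.mgrid[170:280,310:430]; Q=np.array([P(c,(a,b)) for a,b in zip(uu.ravel(),vv.ravel())])
B=Q[(abs(Q[:,2]-.04)<.004)]; print(len(B), cv2.minAreaRect((B[:,:2]*1000).astype(np.float32)))
B=Q[(abs(Q[:,2]-.005)<.0025)&(Q[:,0]<.56)]; print(len(B), cv2.minAreaRect((B[:,:2]*1000).astype(np.float32)))
```

```text
piv [0.4821 0.0652 0.0524]
posttop [0.4273 0.0835 0.0686]
postbot [0.4285 0.0755 0.0824]
knob [0.4839 0.1182 0.0325]
edgeT [0.449  0.0986 0.0054]
edgeB [0.4665 0.0077 0.0058]
plateTL [0.4359 0.1004 0.0069]
plateBL [ 0.4614 -0.0019  0.0015]
body [0.5047 0.0804 0.0415]
0.65 [318.8, 215.2, 371.0, 235.8]
159 [0.42181469 0.07341535 0.0490548 ] [0.43292427 0.20780985 0.42504256]
87 [0.42728967 0.08053382 0.08476225]
3133 ((498.0880432128906, 50.309349060058594), (69.8357162475586, 122.77457427978516), 17.73578453063965)
2204 ((485.4169616699219, 50.76940155029297), (148.759765625, 157.06385803222656), 0.05857529491186142)
```

>>> play_rows([
  {"grip": 255, "linear": [-1.4, -2.5, -4], "delta_rot": [0, 0, 0.13]},
  {"grip": 255, "linear": [-1.4, -2.5, -9], "delta_rot": [0, 0, 0.27]},
  {"grip": 255, "linear": [-1.4, -2.5, -13], "delta_rot": [0, 0, 0.27]},
  {"grip": 255, "linear": [-1.4, -2.5, -17], "delta_rot": [0, 0, 0.27]},
  {"grip": 255, "linear": [-1.4, -2.5, -20], "delta_rot": [0, 0, 0.27]},
  {"grip": 255, "linear": [-1.4, -2.5, -22.1], "delta_rot": [0, 0, 0.27]},
  {"grip": 255, "linear": [-1.4, -2.5, -22.1], "delta_rot": [0, 0, 0.27]},
  {"grip": 255, "linear": [-1.4, -2.5, -22.1], "delta_rot": [0, 0, 0.27]},
], force=30)

```text
time: 3.15
ee_pos: [0.4161, 0.115, 0.0609]
tcp_rot: [180.0, -0.0, 105.5]
wrist_force: [0.0, -0.2, 0.1]
opening: -0.0
grasp_force: 0.0
```

Run:
```python
from h import *
c=bot.camera("wrist"); save(c,"w2"); o=bot.get_obs(); print(o["time"],o["ee_pos"],o["tcp_rot"],o["opening"],find(c,"lever_post",.066))
```

```text
3.2 [0.4166051  0.11514966 0.06161106] [1.79918826e+02 2.29853680e-03 1.05469690e+02] 0.0003862153802244518 [(0.73, array([327.9, 333.2]), array([0.4285, 0.0782, 0.066 ]))]
```

View pics/w2.png

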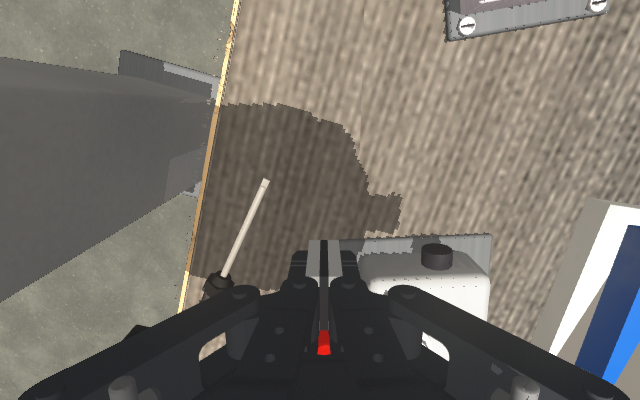

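>>> play_rows([
  {"grip": 255, "linear": [0.4, -1.5, 0]},
  {"grip": 255, "linear": [0.7, -2.5, 0]},
  {"grip": 255, "linear": [1.0, -3.5, 0]},
  {"grip": 255, "linear": [1.2, -4.5, 0]},
  {"grip": 255, "linear": [1.5, -5.5, 0]},
  {"grip": 255, "linear": [1.8, -6.5, 0]},
  {"grip": 255, "linear": [1.9, -6.9, 0]},
  {"grip": 255, "linear": [1.9, -6.9, 0]},
])

```text
validation failed for argument at $.ta...
```

>>> play_rows([
  {"grip": 255, "linear": [0.4, -1.5, 0], "delta_rot": [0, 0, 0]},
  {"grip": 255, "linear": [0.7, -2.5, 0], "delta_rot": [0, 0, 0]},
  {"grip": 255, "linear": [1.0, -3.5, 0], "delta_rot": [0, 0, 0]},
  {"grip": 255, "linear": [1.2, -4.5, 0], "delta_rot": [0, 0, 0]},
  {"grip": 255, "linear": [1.5, -5.5, 0], "delta_rot": [0, 0, 0]},
  {"grip": 255, "linear": [1.8, -6.5, 0], "delta_rot": [0, 0, 0]},
  {"grip": 255, "linear": [1.9, -6.9, 0], "delta_rot": [0, 0, 0]},
  {"grip": 255, "linear": [1.9, -6.9, 0], "delta_rot": [0, 0, 0]},
])

```text
time: 4.05
ee_pos: [0.4355, 0.0456, 0.0604]
tcp_rot: [180.0, -0.0, 105.4]
wrist_force: [1.3, 3.6, -0.2]
opening: -0.0
grasp_force: 1.7
```

>>> play_rows([
  {"grip": 255, "linear": [0.1, -0.4, 0], "delta_rot": [0, 0, 0]},
  {"grip": 255, "linear": [0.1, -0.4, 0], "delta_rot": [0, 0, 0]},
])

```text
time: 4.25
ee_pos: [0.4363, 0.0422, 0.0604]
tcp_rot: [180.0, -0.0, 105.5]
wrist_force: [2.0, 4.6, -0.3]
opening: 0.0003
grasp_force: 2.1
```

>>> play_rows([
  {"grip": 255, "linear": [0.1, -0.3, 0], "delta_rot": [0, 0, 0]},
  {"grip": 255, "linear": [0.1, -0.3, 0], "delta_rot": [0, 0, 0]},
])

```text
time: 4.45
ee_pos: [0.4374, 0.0395, 0.0605]
tcp_rot: [179.9, -0.0, 105.5]
wrist_force: [3.1, 6.1, 0.6]
opening: -0.0
grasp_force: 2.5
```

>>> play_rows([
  {"grip": 255, "linear": [0.1, -0.3, 0], "delta_rot": [0, 0, 0]},
  {"grip": 255, "linear": [0.1, -0.3, 0], "delta_rot": [0, 0, 0]},
])

```text
time: 4.65
ee_pos: [0.4381, 0.0381, 0.0605]
tcp_rot: [179.9, -0.3, 105.6]
wrist_force: [0.8, 15.6, 1.2]
opening: 0.0002
grasp_force: 7.3
```

Run:
```python
from h import *
for n in("wrist","scene","side"):
    c=bot.camera(n); print(find(c,"lever_post",.066)); 
    if n=="wrist": save(c,"w3")
print(bot.get_obs()["wrist_force"])
```

```text
[]
[(0.47, array([318.6, 253. ]), array([0.439 , 0.0288, 0.066 ]))]
[(0.67, array([303. , 246.7]), array([0.4409, 0.0243, 0.066 ]))]
[ 1.48969045 14.26088563  0.77173518]
```

View pics/w3.png

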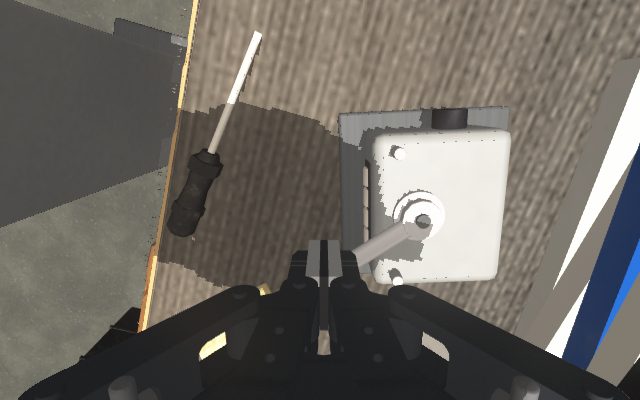

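>>> play_rows([
  {"grip": 255, "linear": [-0.5, 1.5, 0], "delta_rot": [0, 0, 0]},
  {"grip": 255, "linear": [-1.0, 3.5, 0], "delta_rot": [0, 0, 0]},
  {"grip": 255, "linear": [-1.5, 5.5, 0], "delta_rot": [0, 0, 0]},
  {"grip": 255, "linear": [-2.2, 8, 0], "delta_rot": [0, 0, 0]},
  {"grip": 120, "linear": [-2.2, 9.5, 3], "delta_rot": [0, 0, 0]},
  {"grip": 0, "linear": [-1, 12, 8], "delta_rot": [0, 0, 0]},
  {"grip": 0, "linear": [1, 15, 13], "delta_rot": [0, 0, 0.1]},
  {"grip": 0, "linear": [3, 18, 16], "delta_rot": [0, 0, 0.15]},
  {"grip": 0, "linear": [3, 21, 17], "delta_rot": [0, 0, 0.15]},
  {"grip": 0, "linear": [3, 21, 17], "delta_rot": [0, 0, 0.15]},
])

```text
time: 5.95
ee_pos: [0.4691, 0.2494, 0.2323]
tcp_rot: [179.8, 0.0, 114.2]
wrist_force: [-1.2, -0.6, -0.7]
opening: 0.0849
grasp_force: 0.0
```

Run:
```python
from h import *
c=bot.camera("wrist"); save(c,"w4"); o=bot.get_obs(); print(o["time"],o["ee_pos"],o["tcp_rot"],o["q"],o["opening"])
for t,z in(("cradle",0),("lock",.03),("dial_grip",.0825),("dial_pointer",.091),("shackle_bar",.044),("lever_post",.066)): print(t,find(c,t,z))
c=bot.camera("scene");print(find(c,"lever_post",.066))
```

```text
6.0 [0.46833096 0.24762738 0.23074418] [1.79978632e+02 5.46541764e-02 1.14200042e+02] [ 2.78974800e+01  2.15635229e+00  7.05179649e+00  9.48776450e+01
 -5.59183953e-02  9.36974194e+01] 0.0852973344277014
cradle []
lock [(0.64, array([341.8, 125.9]), array([0.4666, 0.3018, 0.03  ]))]
dial_grip [(0.9, array([349.4, 131.8]), array([0.4708, 0.3014, 0.0825])), (0.65, array([342.7, 128.7]), array([0.4644, 0.3014, 0.0825]))]
dial_pointer [(0.6, array([346.7, 155.4]), array([0.4764, 0.2828, 0.091 ])), (0.23, array([224.9, 310.6]), array([0.4325, 0.0956, 0.091 ]))]
shackle_bar [(0.78, array([252.9, 130.2]), array([0.3878, 0.2627, 0.044 ])), (0.49, array([347.4, 156.6]), array([0.4834, 0.2772, 0.044 ]))]
lever_post [(0.72, array([223.5, 309.9]), array([0.4302, 0.0769, 0.066 ]))]
[(0.82, array([292.8, 240.9]), array([0.4216, 0.0836, 0.066 ])), (0.49, array([247.6, 183.2]), array([0.45  , 0.2665, 0.066 ]))]
```

View pics/w4.png

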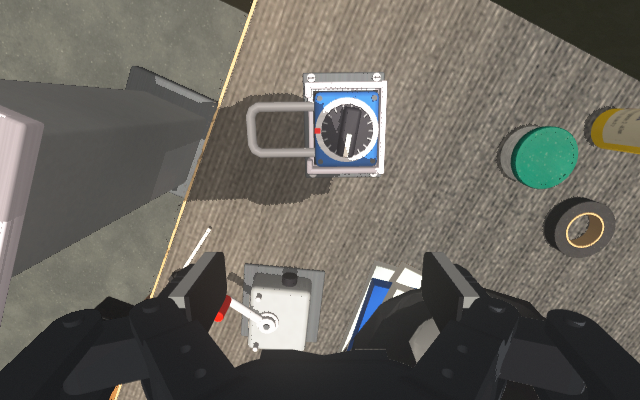

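>>> play_rows([
  {"grip": 0, "linear": [0, 1, 0], "delta_rot": [0, 0, 0.149]},
  {"grip": 0, "linear": [0, 2, -1], "delta_rot": [0, 0, 0.298]},
  {"grip": 0, "linear": [0.2, 3, -1], "delta_rot": [0, 0, 0.447]},
  {"grip": 0, "linear": [0.2, 4, -2], "delta_rot": [0, 0, 0.596]},
  {"grip": 0, "linear": [0.2, 5, -3], "delta_rot": [0, 0, 0.745]},
  {"grip": 0, "linear": [0.2, 5.3, -4], "delta_rot": [0, 0, 0.894]},
  {"grip": 0, "linear": [0.2, 5.3, -5], "delta_rot": [0, 0, 1.043]},
  {"grip": 0, "linear": [0.2, 5.3, -6], "delta_rot": [0, 0, 1.192]},
  {"grip": 0, "linear": [0.2, 5.3, -7], "delta_rot": [0, 0, 1.341]},
  {"grip": 0, "linear": [0.2, 5.3, -7], "delta_rot": [0, 0, 1.49]},
])

```text
time: 7.4
ee_pos: [0.4694, 0.2982, 0.1587]
tcp_rot: [-180.0, -0.1, -160.2]
wrist_force: [-0.9, -0.6, -0.6]
opening: 0.0855
grasp_force: 0.0
```

>>> play_rows([
  {"grip": 0, "linear": [0, 0, 0], "delta_rot": [0, 0, 0.149]},
  {"grip": 0, "linear": [0, 0, 0], "delta_rot": [0, 0, 0.298]},
  {"grip": 0, "linear": [0, 0, 0], "delta_rot": [0, 0, 0.447]},
  {"grip": 0, "linear": [0, 0, 0], "delta_rot": [0, 0, 0.596]},
  {"grip": 0, "linear": [0, 0, 0], "delta_rot": [0, 0, 0.745]},
  {"grip": 0, "linear": [0, 0, 0], "delta_rot": [0, 0, 0.894]},
  {"grip": 0, "linear": [0, 0, 0], "delta_rot": [0, 0, 1.043]},
  {"grip": 0, "linear": [0, 0, 0], "delta_rot": [0, 0, 1.192]},
  {"grip": 0, "linear": [0, 0, 0], "delta_rot": [0, 0, 1.341]},
  {"grip": 0, "linear": [0, 0, 0], "delta_rot": [0, 0, 1.49]},
])

```text
time: 8.4
ee_pos: [0.47, 0.2985, 0.1602]
tcp_rot: [180.0, -0.0, -74.9]
wrist_force: [0.6, 0.2, -0.0]
opening: 0.0854
grasp_force: 0.0
```

Run:
```python
from h import *
c=bot.camera("wrist"); save(c,"w5"); o=bot.get_obs(); print(o["time"],o["ee_pos"],o["tcp_rot"],o["q"],o["opening"])
for t,z in(("lock",.03),("dial_grip",.0825),("dial_pointer",.091),("shackle_bar",.044)): print(t,find(c,t,z))
```

```text
8.45 [0.46997016 0.2984967  0.16024374] [ 1.79997349e+02 -7.62933594e-03 -7.43495184e+01] [ 3.24245982e+01  5.03232518e+00  2.27083094e+00  8.72432459e+01
 -6.53959512e-03 -7.32258829e+01] 0.08511946358297308
lock [(0.65, array([323.1, 191.7]), array([0.4699, 0.3001, 0.03  ])), (0.46, array([324.7, 211.7]), array([0.4639, 0.317 , 0.03  ]))]
dial_grip [(0.76, array([325. , 215.9]), array([0.4675, 0.3037, 0.0825]))]
dial_pointer [(0.72, array([324. , 184.9]), array([0.4745, 0.2804, 0.091 ]))]
shackle_bar [(0.64, array([439.1, 178.5]), array([0.3842, 0.2619, 0.044 ]))]
```

View pics/w5.png

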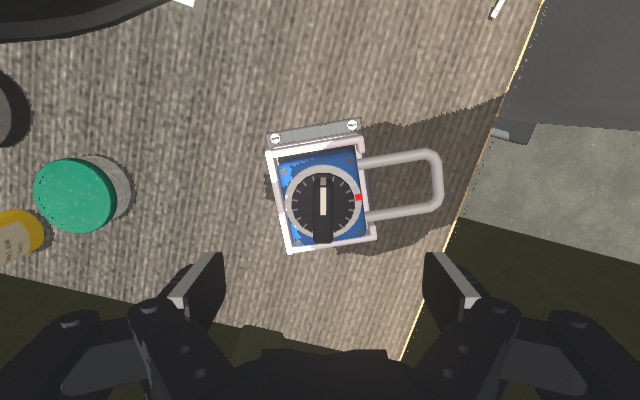

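>>> play_rows([
  {"grip": 0, "linear": [-0.1, 0.35, -3], "delta_rot": [0, 0, 0]},
  {"grip": 0, "linear": [-0.1, 0.35, -6], "delta_rot": [0, 0, 0]},
  {"grip": 0, "linear": [-0.1, 0.35, -9.1], "delta_rot": [0, 0, 0]},
  {"grip": 100, "linear": [-0.1, 0.35, -9.1], "delta_rot": [0, 0, 0]},
  {"grip": 255, "linear": [-0.1, 0.35, -9.1], "delta_rot": [0, 0, 0]},
  {"grip": 255, "linear": [-0.1, 0.35, -9.1], "delta_rot": [0, 0, 0]},
  {"grip": 255, "linear": [-0.1, 0.35, -9.1], "delta_rot": [0, 0, 0]},
  {"grip": 255, "linear": [-0.1, 0.35, -9.1], "delta_rot": [0, 0, 0]},
], force=35)

```text
time: 9.45
ee_pos: [0.4695, 0.3029, 0.0707]
tcp_rot: [-179.9, 0.0, -75.2]
wrist_force: [-5.0, -1.2, 17.6]
opening: 0.0131
grasp_force: 40.9
```

>>> play_rows([
  {"grip": 255, "linear": [0, 0, 0.2], "delta_rot": [0, 0, 0]},
  {"grip": 255, "linear": [0, 0, 0.2], "delta_rot": [0, 0, -0.12]},
  {"grip": 255, "linear": [0, 0, 0.2], "delta_rot": [0, 0, -0.24]},
  {"grip": 255, "linear": [0, 0, 0.2], "delta_rot": [0, 0, -0.35]},
  {"grip": 255, "linear": [0, 0, 0.2], "delta_rot": [0, 0, -0.35]},
])

```text
time: 9.95
ee_pos: [0.4688, 0.3024, 0.0709]
tcp_rot: [180.0, -0.0, -95.3]
wrist_force: [-0.2, 0.8, -4.1]
opening: 0.0133
grasp_force: 37.4
```

>>> play_rows([
  {"grip": 255, "linear": [0, 0, 0], "delta_rot": [0, 0, -0.12]},
  {"grip": 255, "linear": [0, 0, 0], "delta_rot": [0, 0, -0.24]},
  {"grip": 255, "linear": [0, 0, 0], "delta_rot": [0, 0, -0.36]},
  {"grip": 255, "linear": [0, 0, 0], "delta_rot": [0, 0, -0.48]},
  {"grip": 255, "linear": [0, 0, 0], "delta_rot": [0, 0, -0.6]},
  {"grip": 255, "linear": [0, 0, 0], "delta_rot": [0, 0, -0.72]},
  {"grip": 255, "linear": [0, 0, 0], "delta_rot": [0, 0, -0.84]},
  {"grip": 255, "linear": [0, 0, 0], "delta_rot": [0, 0, -0.96]},
  {"grip": 255, "linear": [0, 0, 0], "delta_rot": [0, 0, -1.08]},
  {"grip": 255, "linear": [0, 0, 0], "delta_rot": [0, 0, -1.1]},
])

```text
time: 10.95
ee_pos: [0.4692, 0.3024, 0.0711]
tcp_rot: [-180.0, 0.0, -158.2]
wrist_force: [2.3, -0.6, -5.4]
opening: 0.0132
grasp_force: 37.4
```

>>> play_rows([
  {"grip": 255, "linear": [0, 0, 0], "delta_rot": [0, 0, 0]},
  {"grip": 100, "linear": [0, 0, 0], "delta_rot": [0, 0, 0]},
  {"grip": 0, "linear": [0, 0, 0], "delta_rot": [0, 0, 0]},
  {"grip": 0, "linear": [0, 0, 0], "delta_rot": [0, 0, 0]},
  {"grip": 0, "linear": [0, 0, 3], "delta_rot": [0, 0, 0]},
  {"grip": 0, "linear": [0, 0, 7], "delta_rot": [0, 0, 0]},
  {"grip": 0, "linear": [0, 0, 11], "delta_rot": [0, 0, 0]},
  {"grip": 0, "linear": [0, 0, 11], "delta_rot": [0, 0, 0]},
])

```text
time: 11.75
ee_pos: [0.4706, 0.3036, 0.1875]
tcp_rot: [179.9, 0.5, -158.2]
wrist_force: [-0.3, 0.5, -0.8]
opening: 0.0855
grasp_force: 0.0
```

Run:
```python
from h import *
c=bot.camera("wrist"); save(c,"w6"); o=bot.get_obs(); print(o["time"],o["ee_pos"],o["tcp_rot"],o["q"],o["opening"])
for t,z in(("lock",.03),("dial_grip",.0825),("dial_pointer",.091),("shackle_bar",.044)): print(t,find(c,t,z))
```

```text
11.8 [0.4701122  0.303258   0.18448149] [ 179.93730976    0.3065265  -158.22603594] [3.28236662e+01 5.22358831e+00 5.14846666e+00 8.96120193e+01
 2.77933688e-03 1.10495421e+01] 0.08546237340961604
lock [(0.84, array([324.8, 180.3]), array([0.4694, 0.3045, 0.03  ]))]
dial_grip [(0.98, array([325. , 195.5]), array([0.4695, 0.3044, 0.0825]))]
dial_pointer [(0.94, array([322.8, 169.1]), array([0.4493, 0.2945, 0.091 ]))]
shackle_bar [(0.62, array([322.8,  72.1]), array([0.3839, 0.2684, 0.044 ]))]
```

View pics/w6.png

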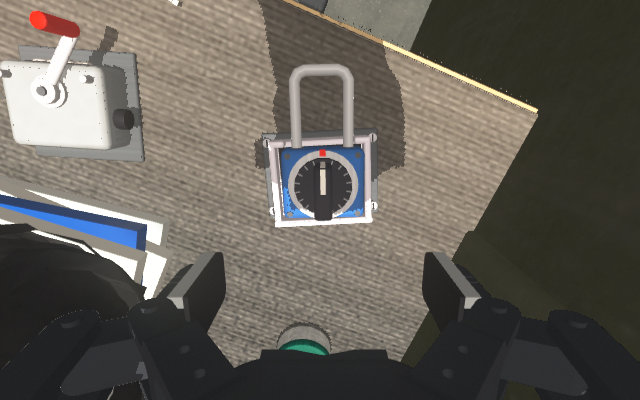

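>>> play_rows([
  {"grip": 0, "linear": [-1, -0.5, 0], "delta_rot": [0, 0, -0.149]},
  {"grip": 0, "linear": [-2, -1, 0], "delta_rot": [0, 0, -0.298]},
  {"grip": 0, "linear": [-4, -1.5, 0], "delta_rot": [0, 0, -0.447]},
  {"grip": 0, "linear": [-6, -2, 0], "delta_rot": [0, 0, -0.596]},
  {"grip": 60, "linear": [-7, -3, -1], "delta_rot": [0, 0, -0.745]},
  {"grip": 130, "linear": [-8, -3.5, -2], "delta_rot": [0, 0, -0.894]},
  {"grip": 130, "linear": [-8.5, -3.65, -3], "delta_rot": [0, 0, -1.043]},
  {"grip": 130, "linear": [-8.5, -3.65, -3], "delta_rot": [0, 0, -1.192]},
  {"grip": 130, "linear": [-8.5, -3.65, -3], "delta_rot": [0, 0, -1.341]},
  {"grip": 130, "linear": [-8.5, -3.65, -3], "delta_rot": [0, 0, -1.49]},
])

```text
time: 13.0
ee_pos: [0.3834, 0.2656, 0.1499]
tcp_rot: [-179.9, 0.0, 116.0]
wrist_force: [-0.4, 0.7, 0.2]
opening: 0.0416
grasp_force: 0.0
```

>>> play_rows([
  {"grip": 130, "linear": [0, 0, 0], "delta_rot": [0, 0, -0.05]},
  {"grip": 130, "linear": [0, 0, 0], "delta_rot": [0, 0, -0.05]},
])

```text
time: 13.2
ee_pos: [0.3835, 0.2657, 0.1501]
tcp_rot: [-179.9, 0.0, 113.5]
wrist_force: [0.7, 0.7, -0.6]
opening: 0.0422
grasp_force: 0.0
```

Run:
```python
from h import *
c=bot.camera("wrist"); save(c,"w7"); o=bot.get_obs(); print(o["time"],o["ee_pos"],o["tcp_rot"],o["q"],o["opening"])
for t,z in(("lock",.03),("dial_grip",.0825),("dial_pointer",.091),("shackle_bar",.044)): print(t,find(c,t,z))
```

```text
13.25 [0.38357586 0.26572755 0.15027893] [-1.79906015e+02  1.81209848e-02  1.13585020e+02] [ 3.47126045e+01 -7.20679337e+00 -1.08790522e+01  8.64234561e+01
  3.58209111e-04  1.01127599e+02] 0.04188920945067599
lock []
dial_grip [(0.79, array([463. , 213.4]), array([0.4692, 0.302 , 0.0825]))]
dial_pointer [(0.7, array([434.3, 216.3]), array([0.4488, 0.294 , 0.091 ]))]
shackle_bar [(0.8, array([322.5, 196.6]), array([0.3825, 0.2655, 0.044 ]))]
```

View pics/w7.png

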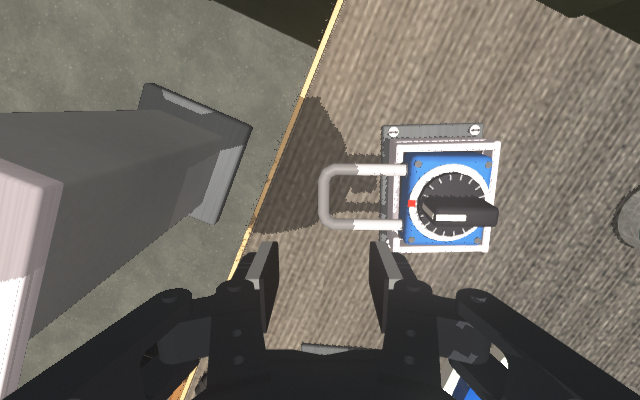

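>>> play_rows([
  {"grip": 130, "linear": [0, 0, -4], "delta_rot": [0, 0, 0]},
  {"grip": 130, "linear": [0, 0, -8], "delta_rot": [0, 0, 0]},
  {"grip": 130, "linear": [0, 0, -11], "delta_rot": [0, 0, 0]},
  {"grip": 130, "linear": [0, 0, -12.1], "delta_rot": [0, 0, 0]},
  {"grip": 255, "linear": [0, 0, -12.1], "delta_rot": [0, 0, 0]},
  {"grip": 255, "linear": [0, 0, -12.1], "delta_rot": [0, 0, 0]},
  {"grip": 255, "linear": [0, 0, -12.1], "delta_rot": [0, 0, 0]},
  {"grip": 255, "linear": [0, 0, -12.1], "delta_rot": [0, 0, 0]},
], force=50)

```text
time: 14.25
ee_pos: [0.3847, 0.2664, 0.0318]
tcp_rot: [179.9, -0.0, 113.5]
wrist_force: [0.1, -1.5, 1.6]
opening: 0.0068
grasp_force: 49.1
```

>>> play_rows([
  {"grip": 255, "linear": [-0.3, -0.1, 0], "delta_rot": [0, 0, 0]},
  {"grip": 255, "linear": [-0.6, -0.3, 0], "delta_rot": [0, 0, 0]},
  {"grip": 255, "linear": [-0.9, -0.4, 0], "delta_rot": [0, 0, 0]},
  {"grip": 255, "linear": [-1.2, -0.5, 0], "delta_rot": [0, 0, 0]},
  {"grip": 255, "linear": [-1.2, -0.5, 0], "delta_rot": [0, 0, 0]},
])

```text
time: 14.75
ee_pos: [0.3715, 0.2607, 0.0303]
tcp_rot: [-180.0, 0.0, 113.5]
wrist_force: [0.7, -1.7, 2.6]
opening: 0.0068
grasp_force: 49.0
```

>>> play_rows([
  {"grip": 255, "linear": [-0.2, -0.1, 0], "delta_rot": [0, 0, 0]},
  {"grip": 255, "linear": [-0.4, -0.2, 0], "delta_rot": [0, 0, 0]},
  {"grip": 255, "linear": [-0.4, -0.2, 0], "delta_rot": [0, 0, 0]},
])

```text
time: 15.05
ee_pos: [0.3695, 0.2595, 0.031]
tcp_rot: [179.8, 0.0, 113.5]
wrist_force: [8.9, 1.3, 0.3]
opening: 0.007
grasp_force: 49.0
```

>>> play_rows([
  {"grip": 255, "linear": [-0.2, -0.1, 0], "delta_rot": [0, 0, 0]},
  {"grip": 255, "linear": [-0.2, -0.1, 0], "delta_rot": [0, 0, 0]},
  {"grip": 255, "linear": [-0.2, -0.1, 0], "delta_rot": [0, 0, 0]},
])

```text
time: 15.35
ee_pos: [0.3693, 0.2591, 0.0316]
tcp_rot: [179.6, 0.0, 113.5]
wrist_force: [17.0, 3.0, -0.1]
opening: 0.0066
grasp_force: 49.1
```

Run:
```python
from h import *
for n in("wrist","scene","side"):
    c=bot.camera(n); print(n,[find(c,t,z)[:1] for t,z in(("dial_grip",.0825),("shackle_bar",.044),("dial_pointer",.091))])
print(bot.get_obs()["ee_pos"],bot.get_obs()["wrist_force"])
```

```text
wrist [[(0.51, array([545.2, 252.5]), array([0.4213, 0.3091, 0.0825]))], [(0.88, array([327.2, 268.4]), array([0.3707, 0.2597, 0.044 ]))], [(0.89, array([609.6, 338.6]), array([0.4479, 0.294 , 0.091 ]))]]
scene [[(0.64, array([241.7, 164.4]), array([0.4667, 0.3068, 0.0825]))], [(0.57, array([220.1, 213. ]), array([0.3666, 0.2554, 0.044 ]))], [(0.81, array([239.2, 171.3]), array([0.446 , 0.2857, 0.091 ]))]]
side [[(0.7, array([273.7, 178.6]), array([0.4662, 0.3051, 0.0825]))], [(0.76, array([238.2, 209.4]), array([0.3622, 0.2576, 0.044 ]))], [(0.75, array([268.1, 177.9]), array([0.4504, 0.2975, 0.091 ]))]]
[0.36926461 0.25912922 0.03164292] [17.65741674  2.67112574  0.21109581]
```

>>> play_rows([
  {"grip": 130, "linear": [0, 0, 0], "delta_rot": [0, 0, 0]},
  {"grip": 130, "linear": [0, 0, 0], "delta_rot": [0, 0, 0]},
  {"grip": 130, "linear": [0, 0, 0], "delta_rot": [0, 0, 0]},
  {"grip": 130, "linear": [0, 0, 3], "delta_rot": [0, 0, 0]},
  {"grip": 130, "linear": [0, 0, 7], "delta_rot": [0, 0, 0]},
  {"grip": 130, "linear": [0, 0, 11], "delta_rot": [0, 0, 0.149]},
  {"grip": 0, "linear": [2, 1, 14], "delta_rot": [0, 0, 0.298]},
  {"grip": 0, "linear": [5, 2, 15.5], "delta_rot": [0, 0, 0.447]},
  {"grip": 0, "linear": [8, 3, 15.5], "delta_rot": [0, 0, 0.596]},
  {"grip": 0, "linear": [10.1, 4.4, 15.5], "delta_rot": [0, 0, 0.745]},
])

```text
time: 16.95
ee_pos: [0.4683, 0.3022, 0.1853]
tcp_rot: [180.0, -0.0, 156.5]
wrist_force: [-0.2, -0.0, -0.3]
opening: 0.0855
grasp_force: 0.0
```

>>> play_rows([
  {"grip": 0, "linear": [0, 0, 0], "delta_rot": [0, 0, 0.149]},
  {"grip": 0, "linear": [0, 0, 0], "delta_rot": [0, 0, 0.298]},
  {"grip": 0, "linear": [0, 0, 0], "delta_rot": [0, 0, 0.447]},
  {"grip": 0, "linear": [0, 0, 0], "delta_rot": [0, 0, 0.596]},
  {"grip": 0, "linear": [0, 0, 0], "delta_rot": [0, 0, 0.745]},
  {"grip": 0, "linear": [0, 0, 0], "delta_rot": [0, 0, 0.82]},
  {"grip": 0, "linear": [0, 0, 0], "delta_rot": [0, 0, 0.82]},
])

```text
time: 17.65
ee_pos: [0.4666, 0.3019, 0.1848]
tcp_rot: [-180.0, -0.1, -156.8]
wrist_force: [0.3, -0.5, 0.2]
opening: 0.0854
grasp_force: 0.0
```

Run:
```python
from h import *
c=bot.camera("wrist"); save(c,"w8"); o=bot.get_obs(); print(o["time"],o["ee_pos"],o["tcp_rot"],o["q"],o["opening"])
for t,z in(("lock",.03),("dial_grip",.0825),("dial_pointer",.091),("shackle_bar",.044)): print(t,find(c,t,z))
```

```text
17.7 [0.46662957 0.30194573 0.18485302] [-1.79998420e+02 -6.36991515e-02 -1.56934880e+02] [3.29012358e+01 5.11403521e+00 5.07262871e+00 9.00216261e+01
 9.32539889e-03 9.83610984e+00] 0.08533652945084082
lock [(0.86, array([324. , 184.3]), array([0.4671, 0.3025, 0.03  ]))]
dial_grip [(0.82, array([326. , 200.5]), array([0.4672, 0.3041, 0.0825]))]
dial_pointer [(0.77, array([327.4, 176.1]), array([0.4476, 0.2967, 0.091 ]))]
shackle_bar [(0.66, array([323.6,  55.8]), array([0.3682, 0.2596, 0.044 ]))]
```

View pics/w8.png

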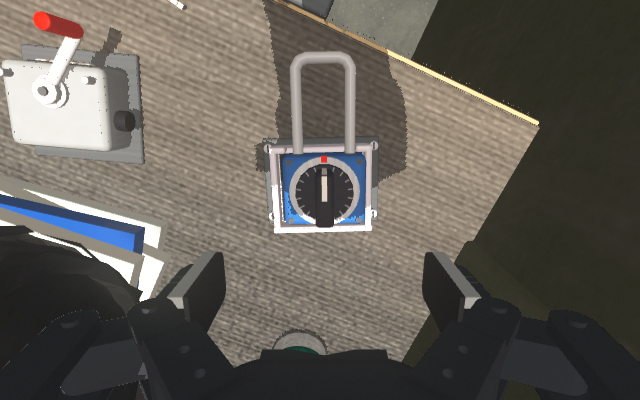

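>>> play_rows([
  {"grip": 0, "linear": [-0.3, 0, -4], "delta_rot": [0, 0, 0]},
  {"grip": 0, "linear": [-0.3, 0, -8], "delta_rot": [0, 0, 0]},
  {"grip": 0, "linear": [-0.3, 0, -11.3], "delta_rot": [0, 0, 0]},
  {"grip": 100, "linear": [-0.3, 0, -11.3], "delta_rot": [0, 0, 0]},
  {"grip": 255, "linear": [-0.3, 0, -11.3], "delta_rot": [0, 0, 0]},
  {"grip": 255, "linear": [-0.3, 0, -11.3], "delta_rot": [0, 0, 0]},
  {"grip": 255, "linear": [-0.3, 0, -11.3], "delta_rot": [0, 0, 0]},
  {"grip": 255, "linear": [-0.3, 0, -11.3], "delta_rot": [0, 0, 0]},
], force=80)

```text
time: 18.7
ee_pos: [0.4649, 0.3022, 0.0739]
tcp_rot: [-180.0, 0.1, -156.9]
wrist_force: [5.8, -12.9, 11.4]
opening: 0.0124
grasp_force: 50.6
```

>>> play_rows([
  {"grip": 255, "linear": [0, 0, 0.5], "delta_rot": [0, 0, 0]},
  {"grip": 255, "linear": [0, 0, 1], "delta_rot": [0, 0, 0]},
  {"grip": 255, "linear": [0, 0, 1.5], "delta_rot": [0, 0, 0]},
  {"grip": 255, "linear": [0, 0, 2], "delta_rot": [0, 0, 0]},
  {"grip": 255, "linear": [0, 0, 2.5], "delta_rot": [0, 0, 0]},
  {"grip": 255, "linear": [0, 0, 3], "delta_rot": [0, 0, 0]},
  {"grip": 255, "linear": [0, 0, 3], "delta_rot": [0, 0, 0]},
])

```text
time: 19.4
ee_pos: [0.4642, 0.3022, 0.1032]
tcp_rot: [180.0, 0.1, -156.8]
wrist_force: [-0.3, 0.1, -3.6]
opening: 0.0118
grasp_force: 78.6
```

>>> play_rows([
  {"grip": 255, "linear": [0, 0, 2], "delta_rot": [0, 0, 0]},
  {"grip": 255, "linear": [0, 0, 4], "delta_rot": [0, 0, 0]},
  {"grip": 255, "linear": [0, 0, 6], "delta_rot": [0, 0, 0]},
  {"grip": 255, "linear": [0, 0, 8], "delta_rot": [0, 0, 0]},
  {"grip": 255, "linear": [0, 0, 10], "delta_rot": [0, 0, 0]},
  {"grip": 255, "linear": [0, 0, 12], "delta_rot": [0, 0, 0]},
  {"grip": 255, "linear": [0, 0, 14], "delta_rot": [0, 0, 0]},
  {"grip": 255, "linear": [0, 0, 14.5], "delta_rot": [0, 0, 0]},
  {"grip": 255, "linear": [0, 0, 14.5], "delta_rot": [0, 0, 0]},
  {"grip": 255, "linear": [0, 0, 14.5], "delta_rot": [0, 0, 0]},
])

```text
time: 20.4
ee_pos: [0.4638, 0.3019, 0.2461]
tcp_rot: [-180.0, -0.1, -156.8]
wrist_force: [-0.0, 0.0, -5.5]
opening: 0.0119
grasp_force: 78.8
```

>>> play_rows([
  {"grip": 255, "linear": [0, 0, 0], "delta_rot": [0, 0, 0]},
  {"grip": 255, "linear": [0, 0, 0], "delta_rot": [0, 0, 0]},
  {"grip": 255, "linear": [0, 0, 0], "delta_rot": [0, 0, 0]},
  {"grip": 255, "linear": [0, 0, 0], "delta_rot": [0, 0, 0]},
  {"grip": 255, "linear": [0, 0, 0], "delta_rot": [0, 0, 0]},
])

```text
time: 20.9
ee_pos: [0.464, 0.302, 0.2472]
tcp_rot: [-180.0, -0.0, -156.8]
wrist_force: [0.0, 0.2, -3.7]
opening: 0.012
grasp_force: 78.8
```

Run:
```python
from h import *
a=bot.camera("scene"); b=bot.camera("side")
im=np.hstack([cv2.resize(x["color"][60:260,150:350],(400,400)) for x in(a,b)]); save({"color":im},"fin")
o=bot.get_obs(); print(o["ee_pos"],o["qd"].round(2),o["wrist_force"],o["torque"])
for c in(a,b): print([(x["box"],x["conf"]) for x in bot.search_frame(c,"lock")[:1]],find(c,"shackle_bar",.2))
```

```text
[0.46400188 0.30198899 0.24726313] [-0.01 -0.01  0.08  0.07 -0.02 -0.02] [-0.38236054  0.25301445 -4.5830307 ] [ 0.04374681 -0.05079507  0.02757827]
[([194.1, 100.3, 253.9, 156.2], 0.57)] [(0.7, array([204. , 150.3]), array([0.3773, 0.2782, 0.2   ]))]
[] [(0.56, array([229.9, 139.2]), array([0.3729, 0.3082, 0.2   ])), (0.47, array([318.1, 255.5]), array([ 0.3933, -0.1812,  0.2   ]))]
```

View pics/fin.png

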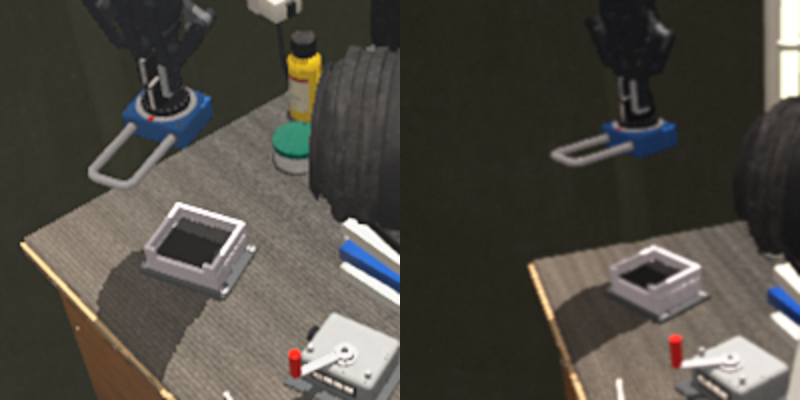

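The lock hangs level from the dial, with the shackle out, the pointer at the mark and the cradle empty. The lever is back at rest.

```bash
python3 -c "
from workcell import bot
print(bot.job_done())"
```

```text
the job is handed in; nothing more can be done
None
```

I counted the test on the tally counter, set the dial to the red mark, pulled the shackle to its stop, and handed the job in with the open lock held still about 20 cm above the bench. No verdict came back after hand-in.

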